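# Set up the digital-magnifier bench for checking a printed clamp

### The arm

A 6-joint arm with a two-finger parallel gripper is mounted at the origin on the work surface. World frame = base frame: x ahead of the robot, y to its left, z up, the work surface at z = 0. Lengths are in m, angles in rad, forces in N, time in s.
With the tool pointing down it reaches from about 0.275 to 0.725 m from the base axis. Payload 5.6 kg.
Tool frame: the origin (TCP) lies at the very end of the fingers, on their centre line; the grasp point (between the pads) lies 19 mm behind it (hold_point_z is the distance from the TCP to the grasp point, in m); z points along the fingers, y is the line along which they close (so a half turn about z gives the same grasp; the last joint's range is limited). The gripper opens to 85 mm and grips with 20 to 120 N. Pads are 22 mm wide; open, the fingers measure 114 mm over their backs; the gripper's body (76 mm by 85 mm) begins 54 mm behind the grasp point. The pads swing forward as they close: fully open they stand 13 mm farther back than shut.
Start: joints at [1.398, 0.255, 0.108, 0, -1.424, -0.285], TCP at [0.243, 0.493, 0.231] pointing down, gripper open.
Joint ranges: [-2.95, 2.95], [-1.21, 1.97], [-1.09, 1.5], [-2.87, 1.71], [-2.94, -0.07], [-3.05, 3.05]. Speed limits (rad/s): [2.57, 2.57, 3.14, 3.14, 3.14, 3.14].

### API

Orientations are given as a unit quaternion [x, y, z, w].
In Python, from cell import sense, read_camera, job_done, hold_point_z gives the robot as it stands. The module is installed in compiled form; this text tells all that it offers.
- The arm moves only by the tool move_arm, never from a script. Its argument "increments" is a list of rows, each a list of 2 entries, a list of its own where there are three numbers: the shift along the tool's x, y, z scaled (see below), then the turn about the tool's z scaled (see below). A call has 1 to 8 rows; each row is the pose to reach, as a shift and turn from the pose commanded when the call began, along the tool's axes at that moment; what a row does not reach only later rows make up. The controller multiplies each number of a shift by 0.3 m and each number of a turn by pi/2 rad. A row lasts 1/8 s, in which the tool goes at most 62.5 mm and 10.7 degrees, less where a joint would pass 70% of its speed; a pose out of reach is approached as far as the arm can. A call with a number of a shift or a turn outside -1 to 1 is refused whole. A call with a gripper value outside its range is refused whole. "gripper" is the opening, from 0 (shut) to 1 (fully open), set as the call begins (left out, the last holds). The fingers move at their own pace and stop on an object; the grip force is fixed at half the most. Time passes only in rows, so rows that repeat a pose let the fingers close. It gives the time, the measured TCP pose, the force, the opening and the grip force at its end, in the units of the state.
- sense(): the state, without advancing time (a new reading comes with each control period).
- read_camera(name): name is "side" or "top"; returns a dict with "pixels" (400x640x3 uint8, red, green, blue), "range_z" (400x640 float32, m along the optical axis (not along the pixel's ray), 0 where there is no reading), "fx", "fy", "cx", "cy" (pixels), "k1" (the pictures are not rectified: a ray, as slopes to the right and down, at radius r is drawn at 1 + k1 r^2 times it, then the intrinsics apply), "position" and "orientation" of the camera in the world. Camera axes: x right, y down, z forward; pixel columns grow to the right and rows downward; lengths in m; the calibration is good to about 2 mm. A picture is of the moment at which its call begins.
- job_done(): hands the job in; it is judged then, once.
The state is a dict: "clock": time; "joint_pos": joint angles; "joint_velocities": joint speeds; "tau": joint torques, N m; "tool_pos": TCP position; "tcp_rot": TCP orientation; "force": force on the tool from outside, world axes, zero at the start; "torque": the same for the moment, N m; "gripper_width": finger opening in m; "grasp_force": force on a finger pad.
Only numpy, scipy, OpenCV 4.12 (cv2) and the standard library are available. Lean on these libraries where they do the work, as an engineer would, in place of code of your own. Each camera call takes 0.05 s, during which the arm holds its last target. There are 200 camera calls.

### The job

Get the magnifier bench ready for checking the yellow clamp: first, with the screen still shut, put every leftover print lying on the screen and on the black viewing pad into the orange tray. Then stand the yellow clamp on its base in the middle of the viewing pad, square with it (long side along the pad's long side), and only after that swing the magnifier head to hang over the middle of the pad. Once the prints are cleared, also raise the screen to 110 degrees open from shut and swivel it until its yellow pointer lines up with the green mark; do not knock the steel tube, screwdriver, bottle or brass weight about.

Things in the scene. Friction and masses are not known exactly. Their poses are not given: they have to be found in the camera images.
- tray: orange open tray, 200 (x) x 140 (y) x 50 high, walls and floor 5 thick, fixed; origin at the centre of its underside, x along its long side
- channel: leftover: blue U-channel print, 44 (x) x 28 (y) x 29 high; origin at the centre of its underside; take it across y. May be absent. Starts on the shut screen
- wheel: leftover: red round print, 32 diameter, 16 high with an 18 diameter hub to 26 high; origin at the centre of its underside. May be absent. Starts on the shut screen
- step: leftover: green stepped print, 44 (x) x 26 (y), 10 high and 26 high over x -19 to -1; origin at the centre of its underside; take it across y. May be absent. Starts on the shut screen
- cradle: leftover: grey cradle print, 46 (x) x 36 (y) x 26 high with two upright ends and a 12 thick base; origin at the centre of its underside; take it across y. May be absent. Starts on the viewing pad
- clamp: the yellow printed clamp to be checked, base 56 (x) x 38 (y) x 12, upper part 26 wide in y, 28 high in all, on the bench; origin at the centre of its underside, z up when it stands on its base; take it across y by its base
- pad_mid (a point): centre of the upper face of the black viewing pad (90 x 70, 6 thick, white cross lines), fixed; x along its long side (which points to the magnifier's post), z up
- magstand: the magnifier's fixed round foot (90 diameter, 15 high) with an upright post 22 thick; origin under the post on the bench; the arm turns about this vertical axis; the pad's centre and the lens both lie 170 from it
- lens (a point): middle of the underside of the white magnifier head (48 diameter, from 120 to 184 above the bench), 170 from the post axis; x points from it to the post
- stub (a point): the orange upright grip on top of the magnifier head, 16 diameter, from 184 to 218 above the bench; the point is its centre (204 above the bench), straight above the lens
- magarm (a joint): swing of the magnifier arm about the post's vertical axis, rad, counterclockwise from above positive, stiff enough to stay; 0 has the head towards -x of the stand; range -0.9 to 1.4
- stand: fixed black turntable disc of the screen unit, 250 diameter, 18 high; origin on the bench on the swivel axis
- swivel (a joint): swivel of the white housing (124 x 190, 20 to 46 above the bench) and screen on the disc, rad, counterclockwise from above positive, stays where it is left; range -1.2 to 1.2
- tilt (a joint): opening of the screen (grey lid 124 x 190 x 10, its upper face 58 above the bench when shut), rad: 0 shut (lying flat on the housing), 1.92 is 110 degrees open; stays where it is left; range 0 to 2.3
- hinge (a point): middle of the screen's hinge line, 48 above the bench, 62 from the swivel axis on the far side; x points from the swivel axis to the hinge, y along the hinge
- tab (a point): middle of the orange grip at the screen's free edge: a bar 18 diameter, 28 long parallel to the hinge, 28 beyond the edge of the screen; it lies 152 from the hinge line in the screen's plane and 5 off it, so when shut it is 90 from the swivel axis and 53 above the bench. It can be pinched on its two ends from above and turns between the fingers
- pointer (a point): tip of the yellow pointer on the rear of the housing, 105 from the swivel axis, 30 above the bench; x points outwards from the swivel axis
- mark (a point): top of the green mark on the disc's rim, 121 from the swivel axis, 30 above the bench; x points outwards from the swivel axis
- socket: bystander: steel tube 32 diameter, 45 high, standing; origin at its underside
- driver: bystander: screwdriver 170 long, lying
- bottle: bystander: amber bottle 52 diameter, 120 high; origin at its underside
- weight: bystander: brass cylinder 40 diameter, 40 high; origin at its underside
Mind the look-alikes: they are no part of the job. There is more than one size of the channel; the job needs the smallest. Of the things shaped like the step, the green one is meant.

How it is judged:
On the way, in this order (a step that is already met when the one before it is completed fails the run):
1. every leftover print lies in the tray while the screen is still shut (x of channel in the frame of tray between -0.093 and 0.093 m and y of channel in the frame of tray between -0.063 and 0.063 m and z of each of channel, wheel, step, cradle in the frame of tray below 0.045 m and x of wheel in the frame of tray between -0.093 and 0.093 m and y of wheel in the frame of tray between -0.063 and 0.063 m and x of step in the frame of tray between -0.093 and 0.093 m and y of step in the frame of tray between -0.063 and 0.063 m and x of cradle in the frame of tray between -0.093 and 0.093 m and y of cradle in the frame of tray between -0.063 and 0.063 m and value of joint tilt below 0.15 rad), for 0.2 s.
2. the clamp stands square in the middle of the pad, the magnifier head still aside (horizontal distance between clamp and pad_mid below 0.012 m and z of clamp in the frame of pad_mid below 0.004 m and angle between clamp's own z axis and vertical below 0.12 rad and angle between the x axis of clamp and the x axis of pad_mid, either way round below 0.17 rad and linear speed of clamp below 0.02 m/s and horizontal distance between lens and pad_mid above 0.06 m), for 0.2 s.
At the end, for the whole second after the job is handed in: all leftovers in the tray; the clamp upright on the pad within 12 mm of its middle and 10 degrees of square; the lens within 14 mm of the pad's middle; the screen open 110 degrees (+-6) and its pointer within 5 degrees of the green mark (x of channel in the frame of tray between -0.093 and 0.093 m and y of channel in the frame of tray between -0.063 and 0.063 m and z of each of channel, wheel, step, cradle in the frame of tray below 0.045 m and x of wheel in the frame of tray between -0.093 and 0.093 m and y of wheel in the frame of tray between -0.063 and 0.063 m and x of step in the frame of tray between -0.093 and 0.093 m and y of step in the frame of tray between -0.063 and 0.063 m and x of cradle in the frame of tray between -0.093 and 0.093 m and y of cradle in the frame of tray between -0.063 and 0.063 m and horizontal distance between clamp and pad_mid below 0.012 m and z of clamp in the frame of pad_mid below 0.004 m and angle between clamp's own z axis and vertical below 0.12 rad and angle between the x axis of clamp and the x axis of pad_mid, either way round below 0.17 rad and linear speed of clamp below 0.02 m/s and value of joint tilt between 1.815 and 2.025 rad and velocity of joint tilt below 0.05 rad/s and angle between the x axis of pointer and the x axis of mark, either way round below 0.09 rad and horizontal distance between lens and pad_mid below 0.014 m); the robot touches nothing.
It fails at once if a bystander is moved more than 30 mm (distance of any of socket, driver, bottle, weight from where it was at the start of the episode above 0.03 m).
Of channel, wheel, step, cradle only 2 to 4 are there at a start; the rules pass over those that are not, and their reading is None.
At some moment in a run one of cradle, clamp may be knocked a few centimetres aside while the robot is not near it.
It also fails if it takes over 210 s, if anything falls off the work surface, if the arm or the gripper's body presses on something with over 40 N, if the wrist force passes 120 N, or if a joint passes its speed limit or range.

## Working session

There is one attempt and no reset: what is moved stays moved. The work goes in short steps, Python scripts to look and compute and a tool call to move; the robot and the scene stay as the last step left them, time stands still between calls to the robot, and variables do not carry over. Pictures are saved under pics/ and viewed, at most 14 in all, crops included, and the job is handed in when it is done.

Besides the shell and the picture viewer there is one more tool, called after "Emit:" by a JSON object that holds its "api" and its "payload". move_arm: Moves the arm, as the interface text tells. Shifts and turns lie within -1 to 1; 1 stands for 0.3 m of shift or pi/2 rad of turn. Its arguments: {"type":"object","properties":{"increments":{"type":"array"},"gripper":{"type":"number"}},"required":["increments"]}

```bash
mkdir -p pics; cat > h.py <<'E'
import numpy as np, cv2
from scipy.spatial.transform import Rotation as R
from cell import sense, read_camera, job_done, hold_point_z
def cloud(c):
    h,w=c["range_z"].shape
    u,v=np.meshgrid(np.arange(w),np.arange(h))
    K=np.array([[c["fx"],0,c["cx"]],[0,c["fy"],c["cy"]],[0,0,1.]])
    p=np.stack([u,v],-1).reshape(-1,1,2).astype(float)
    n=cv2.undistortPoints(p,K,np.array([c["k1"],0,0,0.])).reshape(h,w,2)
    z=c["range_z"]
    P=np.dstack([n[...,0]*z,n[...,1]*z,z])
    W=P@R.from_quat(c["orientation"]).as_matrix().T+np.array(c["position"])
    W[z==0]=np.nan
    return W
def snap(name,f):
    c=read_camera(name); cv2.imwrite(f"pics/{f}.png",c["pixels"][...,::-1]); W=cloud(c)
    np.savez(f"{f}.npz",W=W,px=c["pixels"]); return c,W
E
python3 - <<'E'
from h import *
print(sense()); print(hold_point_z)
for n in("top","side"):
    c,W=snap(n,n+"0"); print(n,c["position"],c["orientation"],c["fx"],c["k1"])
E
```

```text
{'clock': 0.0, 'joint_pos': array([ 1.39759173e+00,  2.55769277e-01,  1.06964397e-01, -4.55772330e-04,
       -1.42387860e+00, -2.84569134e-01]), 'joint_velocities': array([ 0.0005338 ,  0.00101686,  0.0019336 ,  0.00103035, -0.00096765,
        0.00094661]), 'tau': array([-1.06267176e-03, -3.86629093e+01,  2.37941194e+01,  5.36553562e+00,
       -6.24117689e-03,  1.35572628e-05]), 'tool_pos': array([0.24282252, 0.49293627, 0.23037104]), 'tcp_rot': array([ 9.73911485e-01, -2.26926151e-01, -1.72536934e-04,  9.54657636e-04]), 'force': array([ 0.0286471 , -0.14643073,  0.59121325]), 'torque': array([-0.00815935,  0.06018359,  0.03952937]), 'grasp_force': 0.0, 'gripper_width': 0.08564889800649646}
0.0187
top [0.4084566  0.00708806 1.25475418] [ 0.71080794 -0.70163713  0.03187261 -0.0379677 ] 426.9436763041045 -0.06264846240997404
side [ 0.12301984 -0.77570314  0.96750192] [ 0.88932524 -0.21956959  0.09500122 -0.38969807] 421.97495693044755 -0.04716276178714741
```

View pics/top0.png

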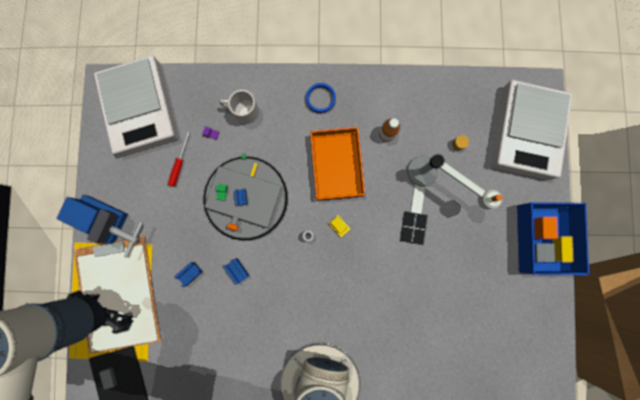

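View pics/side0.png

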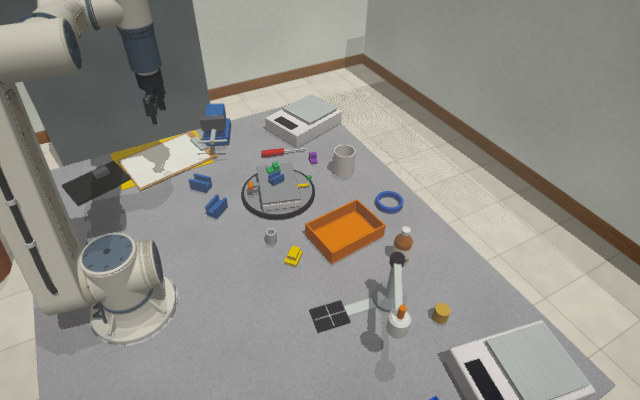

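The top view shows a green step at (221,191) and a blue channel at (240,197) on the lid. Two more blue channels lie on the bench at (188,274) and (236,271), and a purple step at (210,132). The pad at (414,228) is empty, the clamp is at (340,226), the tray at (337,163) and the magnifier grip at (495,198). The channel and step on the lid are the ones meant, since the leftovers start on the shut screen. I see no wheel or cradle. I'll confirm in one crop.

```bash
cat > a.py <<'E'
from h import *
t=np.load("top0.npz");s=np.load("side0.npz")
def crop(px,x,y,w,h,W,H): return cv2.resize(px[y:y+h,x:x+w],(W,H),interpolation=cv2.INTER_CUBIC)
m=np.vstack([np.hstack([crop(t["px"],165,150,130,100,400,300),crop(t["px"],295,110,130,100*1,400,300)]),
 np.hstack([crop(s["px"],235,145,88,66,400,300),crop(t["px"],310,196,60,45,400,300)])])
cv2.imwrite("pics/m1.png",m[...,::-1])
px=t["px"];W=t["W"]
hsv=cv2.cvtColor(px,cv2.COLOR_RGB2HSV)
def blob(n,lo,hi,box,zmin=0.0,W=W,hsv=hsv):
    x0,y0,x1,y1=box
    k=np.zeros(hsv.shape[:2],bool);k[y0:y1,x0:x1]=True
    k&=cv2.inRange(hsv,lo,hi)>0; k&=(W[...,2]>zmin)
    P=W[k]; r=cv2.minAreaRect(P[:,:2].astype(np.float32)*1000)
    print(n,k.sum(),P.mean(0).round(4),"z",np.percentile(P[:,2],[5,50,95]).round(3),"rect",np.round(r[0],1),np.round(r[1],1),round(r[2],1))
blob("green step",(45,90,40),(80,255,255),(212,180,231,202))
blob("channel",(100,90,40),(125,255,255),(230,185,252,208))
blob("ch2",(100,90,40),(125,255,255),(222,256,252,290))
blob("ch3",(100,90,40),(125,255,255),(172,260,206,290))
blob("clamp",(20,120,80),(35,255,255),(325,210,355,240))
blob("tray",(5,150,80),(18,255,255),(305,120,370,205))
blob("tray rim",(5,150,80),(18,255,255),(305,120,370,205),.043)
blob("mark",(45,90,40),(80,255,255),(238,150,250,162))
blob("pointer",(20,120,80),(35,255,255),(248,160,260,178))
blob("tab",(2,120,80),(18,255,255),(222,215,244,234))
blob("stub",(2,120,80),(18,255,255),(480,185,510,210))
blob("pad",(0,0,0),(180,255,60),(395,208,432,248))
k=np.zeros(px.shape[:2],bool);k[150:246,200:292]=True
k&=(W[...,2]>.052)&(W[...,2]<.063);P=W[k]
r=cv2.minAreaRect(P[:,:2].astype(np.float32)*1000);print("lid",k.sum(),P.mean(0),r)
k=np.zeros(px.shape[:2],bool);k[150:246,200:292]=True
k&=(px.max(-1)<50)
e=cv2.fitEllipse(W[k][:,:2].astype(np.float32)*1000);print("disc",e)
for n,b in dict(bottle=(375,112,405,145),post=(425,148,448,172),weight=(450,132,472,153),tube=(298,226,318,246),head=(478,185,508,212)).items():
    P=W[b[1]:b[3],b[0]:b[2]].reshape(-1,3);P=P[P[:,2]>.02];print(n,P[:,2].max().round(3),P[P[:,2]>P[:,2].max()-.012].mean(0).round(3),np.ptp(P[:,:2],axis=0).round(3))
E
python3 a.py
```

```text
green step 156 [0.539  0.2799 0.0732] z [0.062 0.07  0.085] rect [539.3 280.8] [26.6 44.2] 84.9
channel 178 [0.5247 0.2242 0.0782] z [0.069 0.076 0.089] rect [525.3 227.3] [43.3 35.1] 7.8
ch2 356 [0.3172 0.2401 0.0306] z [0.019 0.027 0.044] rect [317.2 240.5] [63.3 42.3] 36.8
ch3 345 [0.3068 0.3774 0.0303] z [0.018 0.026 0.044] rect [303.  380.6] [41.2 70.9] 41.7
clamp 245 [ 0.4498 -0.0534  0.0199] z [0.008 0.023 0.031] rect [449.8 -53.7] [53.8 37.4] 45.3
tray 3207 [ 0.6329 -0.0465  0.0113] z [0.001 0.005 0.049] rect [630.2 -44.4] [198.8 139.7] 5.9
tray rim 366 [ 0.6216 -0.0419  0.0488] z [0.045 0.049 0.053] rect [630.3 -44.6] [198.6 139.2] 5.9
mark 22 [0.6491 0.229  0.0263] z [0.014 0.028 0.033] rect [649.3 230.7] [13.  15.4] 14.1
pointer 53 [0.6096 0.1978 0.0288] z [0.023 0.029 0.033] rect [609.1 198.6] [10.2 43.2] 73.5
tab 65 [0.4425 0.2485 0.0576] z [0.052 0.059 0.063] rect [441.9 249.4] [28.9 18.3] 73.4
stub 35 [ 0.5179 -0.4345  0.2149] z [0.198 0.217 0.22 ] rect [ 518.5 -435.7] [10.5 15.6] 7.3
pad 502 [ 0.4478 -0.27    0.006 ] z [0.002 0.006 0.01 ] rect [ 448.  -270.5] [66.6 84.4] 80.9
lid 2604 [0.52528585 0.219451   0.05725086] ((511.9415588378906, 228.99453735351562), (191.6166229248047, 161.1958770751953), 72.96241760253906)
disc ((nan, nan), (nan, nan), 0.0)
bottle 0.127 [ 0.73  -0.196  0.12 ] [0.052 0.052]
post 0.179 [ 0.613 -0.3    0.174] [0.043 0.045]
weight 0.045 [ 0.698 -0.409  0.039] [0.039 0.039]
tube 0.05 [0.421 0.036 0.044] [0.028 0.028]
head 0.221 [ 0.518 -0.436  0.217] [0.057 0.057]
```

View pics/m1.png

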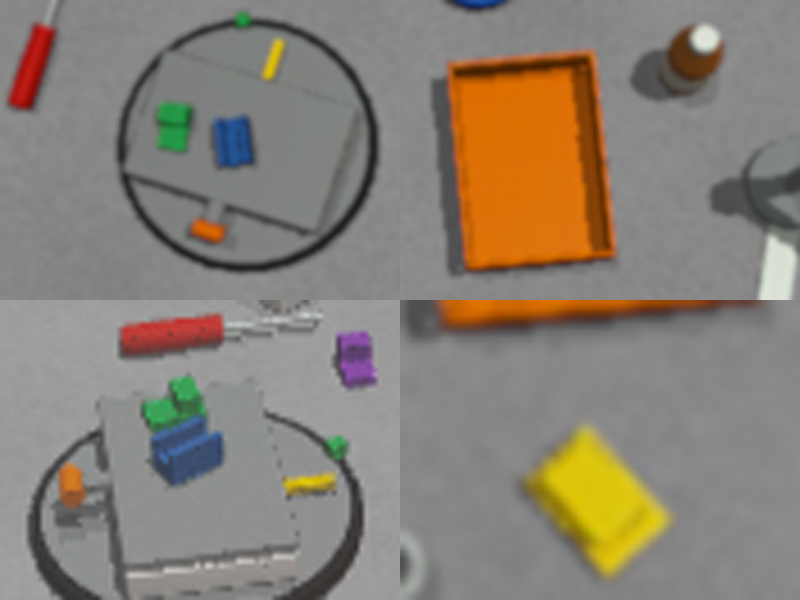

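The crop confirms it: a small blue channel and a green step are on the lid, and nothing else. The clamp is standing, with its long axis about 45° from x. Next I refine the poses and write a move-planning helper.

```bash
cat >> h.py <<'E'
def go(x,y,z,yaw):
    """print increments to reach TCP x,y,z with closing line (tool y) at yaw deg (mod 180)"""
    s=sense(); M=R.from_quat(s["tcp_rot"]).as_matrix()
    d=M.T@(np.array([x,y,z])-s["tool_pos"])/0.3
    cur=np.degrees(np.arctan2(M[1,1],M[0,1])); t=(yaw-cur+90)%180-90
    print("go",[x,y,z,yaw],"->",d.round(3),(-t/90).round(3),"j6",s["joint_pos"][5].round(2))
E
python3 - <<'E'
from h import *
t=np.load("top0.npz");px=t["px"];W=t["W"];hsv=cv2.cvtColor(px,cv2.COLOR_RGB2HSV)
def blob(n,lo,hi,box,z0,z1):
    x0,y0,x1,y1=box
    k=np.zeros(hsv.shape[:2],bool);k[y0:y1,x0:x1]=True
    k&=(cv2.inRange(hsv,lo,hi)>0)&(W[...,2]>z0)&(W[...,2]<z1);P=W[k]
    print(n,len(P),P.mean(0).round(4),cv2.minAreaRect(P[:,:2].astype(np.float32)*1000))
blob("step hi",(45,90,40),(80,255,255),(212,180,231,202),.079,1)
blob("step lo",(45,90,40),(80,255,255),(212,180,231,202),.05,.075)
blob("chan hi",(100,90,40),(125,255,255),(230,185,252,208),.082,1)
blob("clamp hi",(20,120,80),(35,255,255),(325,210,355,240),.024,1)
sub=np.zeros(px.shape[:2],bool);sub[150:246,200:292]=True
k=sub&(px.max(-1)<60)&(W[...,2]<.03);P=W[k];
A=np.c_[2*P[:,:2],np.ones(len(P))];q=np.linalg.lstsq(A,(P[:,:2]**2).sum(1),rcond=None)[0]
print("disc",len(P),q[:2],np.sqrt(q[2]+q[0]**2+q[1]**2))
go(0.54,0.281,0.15,84.9)
E
```

```text
step hi 60 [0.5497 0.2794 0.0832] ((550.1456298828125, 279.6783752441406), (27.218168258666992, 17.785194396972656), 80.5971908569336)
step lo 92 [0.5317 0.2805 0.0665] ((539.2478637695312, 280.6330261230469), (25.15627670288086, 43.833580017089844), 82.32743072509766)
chan hi 68 [0.5253 0.2238 0.086 ] ((525.1949462890625, 224.5644073486328), (39.93534851074219, 28.85029411315918), 7.246631145477295)
clamp hi 120 [ 0.4541 -0.0506  0.028 ] ((454.2259216308594, -50.57829666137695), (38.528770446777344, 24.624553680419922), 45.53127670288086)
disc 363 [0.52876469 0.2222869 ] 0.12009046593079671
go [0.54, 0.281, 0.15, 84.9] -> [1.201 0.196 0.269] -0.235 j6 -0.28
```

Emit:
{"api": "move_arm", "payload": {"increments": [[[1,0.18,0.1],-0.23],[[1,0.18,0.1],-0.23],[[1,0.18,0.1],-0.23],[[1,0.18,0.1],-0.23],[[1,0.18,0.1],-0.23],[[1,0.18,0.1],-0.23],[[1,0.18,0.1],-0.23],[[1,0.18,0.1],-0.23]], "gripper": 0.49}}

```text
clock: 1.1
tool_pos: [0.4875, 0.3132, 0.2014]
tcp_rot: [0.999, -0.048, -0.0, -0.0]
force: [0.5, 0.6, 0.2]
gripper_width: 0.0414
grasp_force: 0.0
```

```bash
python3 -c "
from h import *
s=sense();print(s['tool_pos'],s['gripper_width'],s['clock'])
go(.553,.281,.12,83);go(.553,.281,.061,83)"
```

```text
[0.4874952  0.31322496 0.20142086] 0.04138839330554838 1.1
go [0.553, 0.281, 0.12, 83] -> [0.228 0.086 0.271] 0.017 j6 0.64
go [0.553, 0.281, 0.061, 83] -> [0.228 0.086 0.468] 0.017 j6 0.64
```

Emit:
{"api": "move_arm", "payload": {"increments": [[[0.228,0.086,0.2],0.017],[[0.228,0.086,0.2],0.017],[[0.228,0.086,0.27],0.017],[[0.228,0.086,0.27],0.017],[[0.228,0.086,0.34],0.017],[[0.228,0.086,0.4],0.017],[[0.228,0.086,0.44],0.017],[[0.228,0.086,0.468],0.017]]}}

```text
clock: 2.1
tool_pos: [0.5539, 0.2808, 0.0613]
tcp_rot: [0.998, -0.061, 0.0, -0.0]
force: [0.1, 0.0, 0.3]
gripper_width: 0.0418
grasp_force: 0.0
```

Emit:
{"api": "move_arm", "payload": {"increments": [[[0,0,0],0],[[0,0,0],0],[[0,0,0],0],[[0,0,0],0],[[0,0,-0.1],0],[[0,0,-0.25],0],[[0,0,-0.35],0],[[0,0,-0.35],0]], "gripper": 0}}

```text
clock: 3.1
tool_pos: [0.5554, 0.2809, 0.1693]
tcp_rot: [0.998, -0.062, 0.003, -0.002]
force: [0.3, -0.4, -0.3]
gripper_width: 0.0249
grasp_force: 60.6
```

```bash
python3 -c "
from h import *
s=sense();print(s['tool_pos'],s['gripper_width'],s['grasp_force'],s['clock'])
go(.645,-.085,.165,95.9)
go(.645,-.085,.08,95.9)"
```

```text
[0.55535756 0.28088664 0.16929199] 0.02491857931328485 60.567577332258224 3.1
go [0.645, -0.085, 0.165, 95.9] -> [0.446 1.174 0.012] -0.144 j6 0.73
go [0.645, -0.085, 0.08, 95.9] -> [0.445 1.175 0.295] -0.144 j6 0.73
```

Emit:
{"api": "move_arm", "payload": {"increments": [[[0.4,1,0],-0.1],[[0.4,1,0],-0.1],[[0.4,1,0],-0.1],[[0.4,1,0],-0.1],[[0.4,1,0],-0.1],[[0.4,1,0],-0.1],[[0.4,1,0],-0.1],[[0.4,1,0],-0.1]]}}

```text
clock: 4.1
tool_pos: [0.6358, -0.0311, 0.1655]
tcp_rot: [1.0, 0.018, -0.0, -0.0]
force: [-0.0, -0.1, 0.0]
gripper_width: 0.0249
grasp_force: 60.7
```

```bash
python3 -c "
from h import *
s=sense();print(s['tool_pos'],s['gripper_width'],s['grasp_force'],s['clock'])
go(.672,-.042,.1,95.9)
go(.672,-.042,.015,95.9)"
```

```text
[ 0.63581582 -0.03108828  0.16554735] 0.02492496537320713 60.67336320877075 4.1
go [0.672, -0.042, 0.1, 95.9] -> [0.119 0.041 0.218] -0.043 j6 1.41
go [0.672, -0.042, 0.015, 95.9] -> [0.12  0.041 0.502] -0.043 j6 1.41
```

Emit:
{"api": "move_arm", "payload": {"increments": [[[0.12,0.04,0.1],-0.043],[[0.12,0.04,0.2],-0.043],[[0.12,0.04,0.3],-0.043],[[0.12,0.04,0.4],-0.043],[[0.12,0.04,0.46],-0.043],[[0.12,0.04,0.5],-0.043],[[0.12,0.04,0.5],-0.043],[[0.12,0.04,0.5],-0.043]]}}

```text
clock: 5.1
tool_pos: [0.6734, -0.0431, 0.0171]
tcp_rot: [0.999, 0.051, 0.001, 0.0]
force: [0.9, -0.1, 0.1]
gripper_width: 0.0248
grasp_force: 60.6
```

Emit:
{"api": "move_arm", "payload": {"increments": [[[0,0,0],0],[[0,0,0],0],[[0,0,0],0],[[0,0,-0.15],0],[[0,0,-0.3],0],[[0,0,-0.45],0],[[0,0,-0.5],0],[[0,0,-0.5],0]], "gripper": 0.5}}

```text
clock: 6.1
tool_pos: [0.6729, -0.043, 0.1667]
tcp_rot: [0.999, 0.051, 0.001, -0.0]
force: [0.1, 0.2, -1.4]
gripper_width: 0.0427
grasp_force: 0.0
```

```bash
python3 -c "
from h import *
s=sense();print(s['tool_pos'],s['gripper_width'],s['grasp_force'],s['clock'])
go(.525,.2245,.165,97.5)
go(.525,.2245,.061,97.5)"
```

```text
[ 0.67290917 -0.04304193  0.16674832] 0.042676609245032714 0.0 6.1
go [0.525, 0.2245, 0.165, 97.5] -> [-0.4   -0.937  0.005] -0.019 j6 1.51
go [0.525, 0.2245, 0.061, 97.5] -> [-0.401 -0.937  0.352] -0.019 j6 1.51
```

Emit:
{"api": "move_arm", "payload": {"increments": [[[-0.4,-0.937,0],-0.019],[[-0.4,-0.937,0],-0.019],[[-0.4,-0.937,0],-0.019],[[-0.4,-0.937,0],-0.019],[[-0.4,-0.937,0],-0.019],[[-0.4,-0.937,0],-0.019],[[-0.4,-0.937,0],-0.019],[[-0.4,-0.937,0.05],-0.019]], "gripper": 0.6}}

```text
clock: 7.1
tool_pos: [0.5255, 0.2237, 0.1506]
tcp_rot: [0.998, 0.065, 0.001, -0.0]
force: [0.6, -0.4, -0.1]
gripper_width: 0.0512
grasp_force: 0.0
```

```bash
python3 -c "
from h import *
s=sense();print(s['tool_pos'],s['gripper_width'],s['clock'])
c,W=snap('side','side1');px=c['pixels']
k=np.zeros(px.shape[:2],bool);k[150:215,240:310]=True
k&=(cv2.inRange(cv2.cvtColor(px,cv2.COLOR_RGB2HSV),(100,90,40),(125,255,255))>0)&(W[...,2]>.082)&(W[...,2]<.1);P=W[k]
print(len(P),P.mean(0),cv2.minAreaRect(P[:,:2].astype(np.float32)*1000))
go(.525,.2245,.061,97.5)"
```

```text
[0.5255432  0.22365411 0.15056308] 0.05120598598167005 7.1
46 [0.52393307 0.22001987 0.08551971] ((525.7801513671875, 221.64955139160156), (43.93535614013672, 29.02602767944336), 12.377741813659668)
go [0.525, 0.2245, 0.061, 97.5] -> [ 0.005 -0.005  0.288] -0.001 j6 1.02
```

Unmoved. Grasp and lift.

Emit:
{"api": "move_arm", "payload": {"increments": [[[0,0,0.1],0],[[0,0,0.18],0],[[0,0,0.25],0],[[0,0,0.293],0],[[0,0,0.293],0],[[0,0,0.293],0]]}}

```text
clock: 7.9
tool_pos: [0.5253, 0.2244, 0.0637]
tcp_rot: [0.998, 0.065, 0.001, -0.0]
force: [-0.1, -0.2, -0.1]
gripper_width: 0.0515
grasp_force: 0.0
```

Emit:
{"api": "move_arm", "payload": {"increments": [[[0,0,0],0],[[0,0,0],0],[[0,0,0],0],[[0,0,0],0],[[0,0,-0.1],0],[[0,0,-0.25],0],[[0,0,-0.35],0],[[0,0,-0.35],0]], "gripper": 0}}

```text
clock: 8.9
tool_pos: [0.5259, 0.2251, 0.1706]
tcp_rot: [0.998, 0.066, 0.002, -0.001]
force: [0.2, -0.3, -1.1]
gripper_width: 0.0268
grasp_force: 59.0
```

```bash
python3 -c "
from h import *
s=sense();print(s['tool_pos'],s['gripper_width'],s['grasp_force'],s['clock'])
go(.59,-.049,.165,95.9)
go(.59,-.049,.015,95.9)"
```

```text
[0.52585543 0.2250653  0.17056118] 0.02679047183028673 59.03835475444794 8.9
go [0.59, -0.049, 0.165, 95.9] -> [0.092 0.934 0.017] 0.018 j6 1.02
go [0.59, -0.049, 0.015, 95.9] -> [0.09  0.935 0.517] 0.018 j6 1.02
```

Emit:
{"api": "move_arm", "payload": {"increments": [[[0.09,0.934,0],0.018],[[0.09,0.934,0],0.018],[[0.09,0.934,0],0.018],[[0.09,0.934,0],0.018],[[0.09,0.934,0],0.018],[[0.09,0.934,0],0.018],[[0.09,0.934,0],0.018],[[0.09,0.934,0],0.018]]}}

```text
clock: 9.9
tool_pos: [0.5878, -0.0489, 0.1677]
tcp_rot: [0.999, 0.052, -0.0, -0.0]
force: [-1.2, -0.0, -0.9]
gripper_width: 0.0266
grasp_force: 59.3
```

Emit:
{"api": "move_arm", "payload": {"increments": [[[0,0,0.1],0],[[0,0,0.2],0],[[0,0,0.3],0],[[0,0,0.4],0],[[0,0,0.47],0],[[0,0,0.51],0],[[0,0,0.51],0],[[0,0,0.51],0]]}}

```text
clock: 10.9
tool_pos: [0.5889, -0.0497, 0.0161]
tcp_rot: [0.999, 0.052, 0.001, 0.0]
force: [0.1, -0.1, -0.6]
gripper_width: 0.027
grasp_force: 59.2
```

Emit:
{"api": "move_arm", "payload": {"increments": [[[0,0,0],0],[[0,0,0],0],[[0,0,0],0],[[0,0,-0.15],0],[[0,0,-0.3],0],[[0,0,-0.45],0],[[0,0,-0.5],0],[[0,0,-0.5],0]], "gripper": 0.5}}

```text
clock: 11.9
tool_pos: [0.5885, -0.0498, 0.1657]
tcp_rot: [0.999, 0.051, 0.001, -0.0]
force: [-0.4, -0.0, -0.2]
gripper_width: 0.043
grasp_force: 0.0
```

```bash
cat > f.py <<'E'
from h import *
import sys
def look(tag,cam="top"):
    c,W=snap(cam,tag);px=c["pixels"];hsv=cv2.cvtColor(px,cv2.COLOR_RGB2HSV)
    def b(n,lo,hi,xy,r,z0,z1):
        k=(cv2.inRange(hsv,lo,hi)>0)&(W[...,2]>z0)&(W[...,2]<z1)&(np.hypot(W[...,0]-xy[0],W[...,1]-xy[1])<r)
        P=W[k]
        if len(P)<5: print(n,"none");return
        q=cv2.minAreaRect(P[:,:2].astype(np.float32)*1000);print(n,len(P),P.mean(0).round(4),np.round(q[0],1),np.round(q[1],1),round(q[2],1))
    Y=((20,120,80),(35,255,255));O=((2,120,80),(18,255,255));G=((45,90,40),(80,255,255));B=((100,90,40),(125,255,255))
    b("clamp",*Y,(.45,-.16),.2,.003,.05);b("clamp hi",*Y,(.45,-.16),.2,.024,.05)
    b("step",*G,(.63,-.045),.12,.004,.08);b("chan",*B,(.63,-.045),.12,.004,.08)
    b("pointer",*Y,(.628,.22),.06,.02,.04);b("mark",*G,(.649,.23),.03,.0,.05)
    b("tab",*O,(.44,.24),.05,.03,.08);b("stub",*O,(.5,-.35),.2,.19,.23)
    return c,W
E
python3 -c "
from f import *
s=sense();print(s['tool_pos'],s['gripper_width'],s['clock']);look('top2');look('side2','side')
t=np.load('top0.npz');W=t['W'];px=t['px']
k=(px.max(-1)<70)&(np.hypot(W[...,0]-.448,W[...,1]+.27)<.065)&(W[...,2]>.001)&(W[...,2]<.012)
print(k.sum(),cv2.minAreaRect(W[k][:,:2].astype(np.float32)*1000),W[k].mean(0))
t=np.load('side0.npz');W=t['W'];px=t['px']
k=(px.max(-1)<70)&(np.hypot(W[...,0]-.448,W[...,1]+.27)<.065)&(W[...,2]>.001)&(W[...,2]<.012)
print(k.sum(),cv2.minAreaRect(W[k][:,:2].astype(np.float32)*1000),W[k].mean(0))
"
```

```text
[ 0.58851849 -0.04979753  0.16573697] 0.043044128128592755 11.9
clamp 248 [ 0.4501 -0.0537  0.0198] [450.5 -54. ] [54.6 37.5] 42.8
clamp hi 117 [ 0.4541 -0.0504  0.028 ] [454.2 -50.6] [38.6 24.6] 45.4
step none
chan 87 [ 0.5825 -0.0507  0.0254] [584.2 -51. ] [32.4 25.1] 7.1
pointer none
mark none
tab 61 [0.4428 0.2482 0.059 ] [442.9 248.5] [27.5 16. ] 72.6
stub 34 [ 0.518  -0.4347  0.2152] [ 518.3 -435.7] [10.4 14. ] 2.7
clamp 242 [ 0.4483 -0.0618  0.0177] [449.8 -56.2] [58.9 39.5] 42.7
clamp hi 97 [ 0.4526 -0.0545  0.0269] [453.9 -53. ] [42.5 25.3] 43.3
step 123 [ 0.6584 -0.0515  0.0194] [656.5 -50.2] [42.3 28.8] 8.7
chan 153 [ 0.588  -0.0565  0.0255] [589.2 -54.9] [44.3 30.6] 4.5
pointer 35 [0.6102 0.1939 0.0275] [610.3 194. ] [10.7 37.7] 68.4
mark 15 [0.6492 0.2237 0.0256] [648.5 224.3] [18.2 10.6] 26.6
tab 41 [0.4414 0.242  0.0573] [442.8 245. ] [28.8 16.6] 72.5
stub 83 [ 0.5151 -0.4413  0.2093] [ 516.6 -439.2] [12.8 13.3] 62.9
529 ((447.5735778808594, -270.9001770019531), (68.22974395751953, 85.85075378417969), 80.3614501953125) [ 0.446905   -0.27027068  0.00599306]
671 ((446.93408203125, -274.0634765625), (70.44454956054688, 88.51115417480469), 80.91780853271484) [ 0.44533615 -0.27601466  0.00598776]
```

```bash
python3 -c "
from h import *
go(.4505,-.054,.1,135);go(.4505,-.054,.001,135)"
```

```text
go [0.4505, -0.054, 0.1, 135] -> [-0.454 -0.033  0.212] -0.435 j6 1.49
go [0.4505, -0.054, 0.001, 135] -> [-0.453 -0.033  0.542] -0.435 j6 1.49
```

Emit:
{"api": "move_arm", "payload": {"increments": [[[-0.454,-0.033,0],-0.435],[[-0.454,-0.033,0],-0.435],[[-0.454,-0.033,0],-0.435],[[-0.454,-0.033,0.1],-0.435],[[-0.454,-0.033,0.2],-0.435],[[-0.454,-0.033,0.3],-0.435],[[-0.454,-0.033,0.4],-0.435],[[-0.454,-0.033,0.4],-0.435]], "gripper": 0.65}}

```text
clock: 13.0
tool_pos: [0.4485, -0.0546, 0.042]
tcp_rot: [0.924, 0.383, -0.004, -0.001]
force: [1.1, -0.4, 0.7]
gripper_width: 0.0557
grasp_force: 0.0
```

```bash
python3 -c "
from h import *
s=sense();print(s['gripper_width'],s['force'])
go(.4505,-.054,.001,135)"
```

```text
0.05565844205081816 [ 1.11629334 -0.38816388  0.73963587]
go [0.4505, -0.054, 0.001, 135] -> [0.007 0.004 0.137] 0.0 j6 2.13
```

Emit:
{"api": "move_arm", "payload": {"increments": [[[0,0,0.06],0],[[0,0,0.1],0],[[0,0,0.12],0],[[0,0,0.135],0],[[0,0,0.14],0],[[0,0,0.14],0],[[0,0,0.14],0]]}}

```text
clock: 13.88
tool_pos: [0.4518, -0.054, 0.0033]
tcp_rot: [0.924, 0.383, 0.0, 0.0]
force: [0.9, 0.1, 0.2]
gripper_width: 0.0553
grasp_force: 0.0
```

Emit:
{"api": "move_arm", "payload": {"increments": [[[0,0,0],0],[[0,0,0],0],[[0,0,0],0],[[0,0,0],0],[[0,0,0],0]], "gripper": 0}}

```text
clock: 14.5
tool_pos: [0.4519, -0.0541, 0.0036]
tcp_rot: [0.924, 0.383, 0.0, 0.0]
force: [-2.0, 0.6, 6.0]
gripper_width: 0.036
grasp_force: 60.5
```

Emit:
{"api": "move_arm", "payload": {"increments": [[[0,0,-0.1],0],[[0,0,-0.2],0],[[0,0,-0.3],0],[[0,0,-0.4],0],[[0,0,-0.4],0],[[0,0,-0.4],0]]}}

```text
clock: 15.25
tool_pos: [0.451, -0.054, 0.1223]
tcp_rot: [0.924, 0.383, -0.0, -0.0]
force: [-0.4, 0.2, -1.5]
gripper_width: 0.0361
grasp_force: 60.2
```

```bash
python3 -c "
from f import *
s=sense();print(s['gripper_width'],s['grasp_force'],s['tool_pos'])
c,W=look('side3','side');cv2.imwrite('pics/side3c.png',cv2.resize(c['pixels'][150:290,220:390],(680,560))[...,::-1])
go(.4475,-.271,.12,80.4);go(.4475,-.271,.01,80.4)"
```

```text
0.03608427963007859 60.2248477935791 [ 0.45101041 -0.05400998  0.12229128]
clamp none
clamp hi none
step 122 [ 0.6585 -0.0513  0.0192] [658.2 -49.3] [43.2 27.4] 3.2
chan 148 [ 0.588  -0.0565  0.0256] [589.  -55.6] [44.8 31.1] 4.9
pointer 7 [0.625  0.1901 0.0268] [625.5 190. ] [15.3  6.8] 62.3
mark 5 [0.6518 0.2208 0.0246] [651.7 220.3] [4.5 2.1] 7.1
tab 42 [0.4419 0.2426 0.0568] [443.6 245.2] [28.4 16.2] 68.4
stub 84 [ 0.515  -0.4414  0.2092] [ 516.1 -439.8] [13.7 15.6] 75.2
go [0.4475, -0.271, 0.12, 80.4] -> [-0.519  0.503  0.007] 0.607 j6 2.13
go [0.4475, -0.271, 0.01, 80.4] -> [-0.519  0.504  0.373] 0.607 j6 2.13
```

View pics/side3c.png

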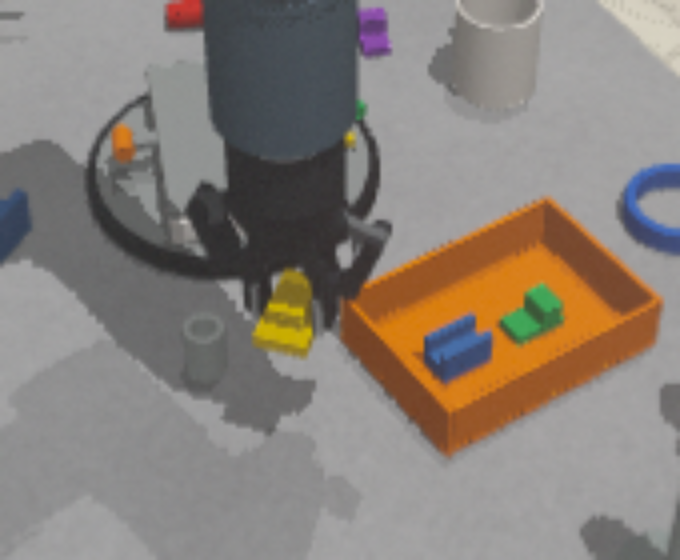

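The clamp is held upright, and both prints lie in the tray, the channel at (455,345) and the step at (530,315) in the crop.

Emit:
{"api": "move_arm", "payload": {"increments": [[[-0.519,0.504,0],0.607],[[-0.519,0.504,0],0.607],[[-0.519,0.504,0],0.607],[[-0.519,0.504,0],0.607],[[-0.519,0.504,0],0.607],[[-0.519,0.504,0.1],0.607],[[-0.519,0.504,0.2],0.607],[[-0.519,0.504,0.2],0.607]]}}

```text
clock: 16.3
tool_pos: [0.4461, -0.2703, 0.06]
tcp_rot: [0.996, -0.084, -0.004, -0.001]
force: [0.3, 0.7, -0.1]
gripper_width: 0.0363
grasp_force: 60.3
```

```bash
python3 -c "
from f import *
s=sense();print(s['gripper_width'],s['grasp_force'],s['tool_pos'])
go(.4475,-.271,.0095,80.4)"
```

```text
0.03632677717971322 60.27018070220947 [ 0.44608333 -0.27028527  0.05995367]
go [0.4475, -0.271, 0.0095, 80.4] -> [0.006 0.002 0.168] -0.0 j6 1.65
```

Emit:
{"api": "move_arm", "payload": {"increments": [[[0.004,0,0.07],0],[[0.004,0,0.12],0],[[0.004,0,0.145],0],[[0.004,0,0.16],0],[[0.004,0,0.168],0],[[0.004,0,0.17],0],[[0.004,0,0.17],0]]}}

```text
clock: 17.18
tool_pos: [0.45, -0.2714, 0.0123]
tcp_rot: [0.997, -0.084, 0.0, 0.0]
force: [0.4, -0.4, -1.5]
gripper_width: 0.0362
grasp_force: 60.3
```

Emit:
{"api": "move_arm", "payload": {"increments": [[[-0.006,0,0.004],0],[[-0.006,0,0.008],0],[[-0.006,0,0.008],0]]}}

```text
clock: 17.55
tool_pos: [0.448, -0.271, 0.0096]
tcp_rot: [0.997, -0.083, -0.0, 0.0]
force: [-1.1, -0.1, 0.0]
gripper_width: 0.0361
grasp_force: 60.3
```

Emit:
{"api": "move_arm", "payload": {"increments": [[[0,0,0],0],[[0,0,0],0],[[0,0,0],0],[[0,0,-0.1],0],[[0,0,-0.2],0],[[0,0,-0.4],0],[[0,0,-0.6],0],[[0,0,-0.6],0]], "gripper": 0.65}}

```text
clock: 18.55
tool_pos: [0.4507, -0.2723, 0.1952]
tcp_rot: [0.997, -0.083, 0.005, 0.002]
force: [-0.3, 0.7, -1.1]
gripper_width: 0.0556
grasp_force: 0.0
```

```bash
python3 -c "
from f import *
s=sense();print(s['gripper_width'],s['tool_pos'])
go(.36,-.271,.19,80)
go(.518,-.436,.24,80.4)"
```

```text
0.055590604189517466 [ 0.45073319 -0.27232962  0.19519995]
go [0.36, -0.271, 0.19, 80] -> [-0.299  0.046  0.014] 0.005 j6 1.65
go [0.518, -0.436, 0.24, 80.4] -> [ 0.313  0.501 -0.145] 0.0 j6 1.65
```

Emit:
{"api": "move_arm", "payload": {"increments": [[[0,0,-0.18],0],[[0,0,-0.18],0],[[0.31,0.5,-0.18],-0.33],[[0.31,0.5,-0.18],-0.33],[[0.31,0.5,-0.18],-0.33],[[0.31,0.5,-0.18],-0.33],[[0.31,0.5,-0.18],-0.33],[[0.31,0.5,-0.18],-0.33]]}}

```text
clock: 19.55
tool_pos: [0.5147, -0.4335, 0.2443]
tcp_rot: [0.985, 0.175, 0.0, 0.0]
force: [0.2, -0.5, 0.5]
gripper_width: 0.0552
grasp_force: 0.0
```

```bash
python3 -c "
from f import *
s=sense();print(s['gripper_width'],s['tool_pos'])
c,W=look('top4')
go(.518,-.436,.19,110)"
```

```text
0.05523419259283287 [ 0.5147091  -0.43352982  0.24431415]
clamp 286 [ 0.4479 -0.2716  0.0241] [ 448.9 -276. ] [43.7 60. ] 80.6
clamp hi 136 [ 0.4538 -0.2741  0.0334] [ 453.3 -274.7] [26.5 39.9] 79.1
step 107 [ 0.6579 -0.0459  0.0208] [658.3 -45.6] [36.7 23.8] 3.1
chan 114 [ 0.5878 -0.0515  0.025 ] [587.8 -51.4] [40.1 23.3] 1.0
pointer 51 [0.6106 0.1978 0.0287] [610.6 197.9] [10.4 39.5] 73.1
mark 21 [0.6491 0.2285 0.0275] [648.9 229.9] [12.6 14.5] 13.3
tab 63 [0.4427 0.2485 0.0589] [442.7 249.7] [28.3 17.1] 72.5
stub none
go [0.518, -0.436, 0.19, 110] -> [0.007 0.011 0.182] 0.002 j6 2.39
```

Emit:
{"api": "move_arm", "payload": {"increments": [[[0.01,0.01,0.05],0],[[0.01,0.01,0.1],0],[[0.01,0.01,0.14],0],[[0.01,0.01,0.17],0],[[0.01,0.01,0.18],0],[[0.01,0.01,0.18],0]]}}

```text
clock: 20.35
tool_pos: [0.5186, -0.4363, 0.1897]
tcp_rot: [0.985, 0.175, 0.0, 0.0]
force: [-0.3, 0.1, -0.3]
gripper_width: 0.0554
grasp_force: 0.0
```

Emit:
{"api": "move_arm", "payload": {"increments": [[[0,0,0],0],[[0,0,0],0],[[0,0,0],0],[[0,0,0],0],[[0,0,0],0]], "gripper": 0}}

```text
clock: 20.98
tool_pos: [0.5189, -0.4362, 0.1901]
tcp_rot: [0.985, 0.175, 0.0, 0.0]
force: [1.2, 0.4, 4.0]
gripper_width: 0.0142
grasp_force: 58.5
```

```bash
python3 - <<'E'
from f import *
s=sense();print(s['gripper_width'],s['tool_pos'],s['force'])
p=s['tool_pos'];M=R.from_quat(s['tcp_rot']).as_matrix()
pad=np.array([.4476,-.271]);
# post: 170 from stub and pad
t=np.load('top0.npz')['W'];b=t[148:172,425:448].reshape(-1,3);b=b[b[:,2]>.15];print("post top",b.mean(0),cv2.minEnclosingCircle(b[:,:2].astype(np.float32)))
A=p[:2];m=(A+pad)/2;d=pad-A;L=np.linalg.norm(d);h=np.sqrt(.17**2-(L/2)**2);n=np.array([-d[1],d[0]])/L
c=[m+h*n,m-h*n];post=max(c,key=lambda q:q[0]);print("post",c)
a0=np.arctan2(*(A-post)[::-1]);a1=np.arctan2(*(pad-post)[::-1]);da=(a1-a0+np.pi)%(2*np.pi)-np.pi
print(np.degrees([a0,a1,da]))
for f in np.arange(1,17)/16:
    a=a0+da*f;q=post+.17*np.array([np.cos(a),np.sin(a)])
    print(f,(M.T@np.r_[q-A,0]/.3).round(3))
E
```

```text
0.014214093698389055 [ 0.51885393 -0.43619911  0.1901424 ] [1.22723402 0.36256446 4.00776291]
post top [ 0.61153264 -0.29961824  0.17214691] ((0.6091639995574951, -0.3038367033004761), 0.028358934447169304)
post [array([ 0.35077263, -0.41072996]), array([ 0.6156813 , -0.29646915])]
[-124.72043753  171.38358975  -63.89597273]
0.0625 [-0.022 -0.033 -0.   ]
0.125 [-0.041 -0.068 -0.   ]
0.1875 [-0.058 -0.103 -0.   ]
0.25 [-0.072 -0.14  -0.   ]
0.3125 [-0.084 -0.178 -0.   ]
0.375 [-0.093 -0.216 -0.   ]
0.4375 [-0.099 -0.255 -0.   ]
0.5 [-0.102 -0.295 -0.   ]
0.5625 [-0.103 -0.334 -0.   ]
0.625 [-0.101 -0.374 -0.   ]
0.6875 [-0.097 -0.413 -0.   ]
0.75 [-0.089 -0.452 -0.   ]
0.8125 [-0.079 -0.49  -0.   ]
0.875 [-0.067 -0.527 -0.   ]
0.9375 [-0.051 -0.564 -0.   ]
1.0 [-0.033 -0.599 -0.   ]
```

Emit:
{"api": "move_arm", "payload": {"increments": [[[-0.022,-0.033,0],0],[[-0.041,-0.068,0],0],[[-0.058,-0.103,0],0],[[-0.072,-0.14,0],0],[[-0.084,-0.178,0],0],[[-0.093,-0.216,0],0],[[-0.099,-0.255,0],0],[[-0.102,-0.295,0],0]]}}

```text
clock: 21.98
tool_pos: [0.4558, -0.3656, 0.1901]
tcp_rot: [0.985, 0.174, -0.003, 0.001]
force: [-16.3, -7.4, 6.6]
gripper_width: 0.0143
grasp_force: 59.8
```

Emit:
{"api": "move_arm", "payload": {"increments": [[[-0.001,-0.039,0],0],[[0.001,-0.079,0],0],[[0.005,-0.118,0],0],[[0.013,-0.157,0],0],[[0.023,-0.195,0],0],[[0.035,-0.232,0],0],[[0.051,-0.269,0],0],[[0.069,-0.304,0],0]]}}

```text
clock: 22.98
tool_pos: [0.4462, -0.2707, 0.1901]
tcp_rot: [0.985, 0.174, -0.001, 0.0]
force: [-4.2, -1.1, 5.8]
gripper_width: 0.0139
grasp_force: 59.5
```

```bash
python3 - <<'E'
from f import *
s=sense();print(s['gripper_width'],s['grasp_force'],s['tool_pos'],s['force'])
go(.4476,-.271,.19,110)
look('side5','side')
E
```

```text
0.013938381336667052 59.51725423336029 [ 0.44624057 -0.27069731  0.19006643] [-4.18667551 -1.08314038  5.83079077]
go [0.4476, -0.271, 0.19, 110] -> [0.004 0.003 0.   ] 0.001 j6 2.17
clamp 372 [ 0.4469 -0.2794  0.0226] [ 452.3 -269.3] [52.4 60.3] 80.8
clamp hi 156 [ 0.4521 -0.2779  0.0333] [ 453.6 -275.8] [28. 41.] 78.5
step 60 [ 0.6669 -0.0556  0.0223] [665.6 -53.2] [27.4 21.5] 11.8
chan none
pointer 35 [0.6103 0.1941 0.0273] [611.  194.4] [17.2 37.9] 74.1
mark 15 [0.6489 0.2233 0.026 ] [647.8 223.9] [12.7  9.2] 30.8
tab 41 [0.4419 0.2423 0.0569] [442.7 245.3] [28.5 16.3] 76.0
stub 29 [ 0.4423 -0.2755  0.2087] [ 441.8 -276.2] [17.3  6.1] 59.7
```

Emit:
{"api": "move_arm", "payload": {"increments": [[[0,0,0],0],[[0,0,0],0],[[0,0,0],0],[[0,0,-0.1],0],[[0,0,-0.2],0],[[0,0,-0.3],0],[[0,0,-0.3],0]], "gripper": 0.6}}

```text
clock: 23.9
tool_pos: [0.4486, -0.2715, 0.282]
tcp_rot: [0.985, 0.175, 0.002, 0.001]
force: [0.8, -0.6, -0.4]
gripper_width: 0.0511
grasp_force: 0.0
```

```bash
python3 - <<'E'
from f import *
go(.4425,.0,.27,90)
go(.4425,.249,.12,72.9)
E
```

```text
go [0.4425, 0.0, 0.27, 90] -> [ 0.292 -0.857  0.038] 0.223 j6 2.17
go [0.4425, 0.249, 0.12, 72.9] -> [ 0.575 -1.638  0.537] 0.413 j6 2.17
```

Emit:
{"api": "move_arm", "payload": {"increments": [[[0.3,-0.85,0.03],0.413],[[0.3,-0.85,0.03],0.413],[[0.3,-0.85,0.03],0.413],[[0.3,-0.85,0.03],0.413],[[0.3,-0.85,0.03],0.413],[[0.3,-0.85,0.03],0.413],[[0.3,-0.85,0.03],0.413],[[0.3,-0.85,0.03],0.413]]}}

```text
clock: 24.9
tool_pos: [0.4442, -0.0013, 0.2703]
tcp_rot: [0.989, -0.149, -0.0, 0.0]
force: [-0.0, 0.1, -0.9]
gripper_width: 0.0511
grasp_force: 0.0
```

```bash
python3 - <<'E'
from f import *
go(.4425,.249,.1,72.9)
go(.4425,.249,.038,72.9)
look('top6')
E
```

```text
go [0.4425, 0.249, 0.1, 72.9] -> [-0.251 -0.796  0.568] -0.0 j6 0.92
go [0.4425, 0.249, 0.038, 72.9] -> [-0.251 -0.796  0.774] -0.0 j6 0.92
clamp 213 [ 0.4471 -0.2667  0.0212] [ 449.8 -276. ] [42.7 61.9] 81.8
clamp hi 71 [ 0.4535 -0.2672  0.0332] [ 454.8 -266.1] [22.3 40.4] 85.9
step 105 [ 0.6581 -0.0456  0.0217] [657.3 -45.5] [37.8 23. ] 10.2
chan 69 [ 0.5957 -0.0524  0.0256] [593.7 -51.4] [28.5 23.5] 0.7
pointer 52 [0.6103 0.1979 0.0286] [610.9 197.6] [10.  39.7] 71.7
mark 22 [0.6493 0.2291 0.0257] [650.2 230.2] [12. 15.] 4.3
tab none
stub 30 [ 0.4481 -0.2683  0.2168] [ 447.9 -269. ] [ 9.7 12.4] 1.1
```

Emit:
{"api": "move_arm", "payload": {"increments": [[[-0.251,-0.796,0],0],[[-0.251,-0.796,0],0],[[-0.251,-0.796,0.1],0],[[-0.251,-0.796,0.2],0],[[-0.251,-0.796,0.35],0],[[-0.251,-0.796,0.45],0],[[-0.251,-0.796,0.56],0],[[-0.251,-0.796,0.56],0]]}}

```text
clock: 25.95
tool_pos: [0.4414, 0.2479, 0.1004]
tcp_rot: [0.989, -0.149, -0.002, 0.002]
force: [0.5, -0.2, 0.3]
gripper_width: 0.0514
grasp_force: 0.0
```

Emit:
{"api": "move_arm", "payload": {"increments": [[[0,0,0.06],0],[[0,0,0.12],0],[[0,0,0.17],0],[[0,0,0.2],0],[[0,0,0.214],0],[[0,0,0.214],0]]}}

```text
clock: 26.7
tool_pos: [0.4425, 0.25, 0.0386]
tcp_rot: [0.989, -0.148, 0.0, -0.0]
force: [-0.6, -0.6, 0.4]
gripper_width: 0.0513
grasp_force: 0.0
```

Emit:
{"api": "move_arm", "payload": {"increments": [[[0,0,0],0],[[0,0,0],0],[[0,0,0],0],[[0,0,0],0],[[0,0,0],0]], "gripper": 0}}

```text
clock: 27.32
tool_pos: [0.4427, 0.2505, 0.0392]
tcp_rot: [0.989, -0.148, 0.001, -0.001]
force: [-2.6, 0.9, 5.4]
gripper_width: 0.0265
grasp_force: 59.4
```

```bash
python3 - <<'E'
from f import *
s=sense();p=s['tool_pos'];print(p,s['gripper_width'],s['grasp_force'],s['force'])
M=R.from_quat(s['tcp_rot']).as_matrix();ax=np.array([.5288,.2223]);v=p[:2]-ax
print(np.hypot(*v),np.degrees(np.arctan2(v[1],v[0])))
for d in np.linspace(2.5,22.5,9):
    q=R.from_euler('z',d,degrees=True).as_matrix()[:2,:2]@v+ax
    print(d,(M.T@np.r_[q-p[:2],0]/.3).round(3),round(-d/90,3))
E
```

```text
[0.44274013 0.25054309 0.03920028] 0.0264641839385257 59.41788911819458 [-2.64992127  0.87806528  5.39142151]
0.09057578576657721 161.83121938298441
2.5 [ 0.     0.013 -0.   ] -0.028
5.0 [ 0.001  0.026 -0.   ] -0.056
7.5 [ 0.002  0.039 -0.   ] -0.083
10.0 [ 0.004  0.053 -0.   ] -0.111
12.5 [ 0.006  0.065 -0.   ] -0.139
15.0 [ 0.009  0.078 -0.   ] -0.167
17.5 [ 0.012  0.091 -0.   ] -0.194
20.0 [ 0.016  0.104 -0.   ] -0.222
22.5 [ 0.021  0.116 -0.   ] -0.25
```

Emit:
{"api": "move_arm", "payload": {"increments": [[[0,0.013,0],-0.028],[[0.001,0.026,0],-0.056],[[0.002,0.039,0],-0.083],[[0.004,0.053,0],-0.111],[[0.006,0.065,0],-0.139],[[0.009,0.078,0],-0.167],[[0.012,0.091,0],-0.194],[[0.017,0.106,0],-0.228]]}}

```text
clock: 28.32
tool_pos: [0.4392, 0.2187, 0.0392]
tcp_rot: [1.0, 0.031, 0.001, -0.001]
force: [2.7, 0.4, 2.4]
gripper_width: 0.0266
grasp_force: 59.1
```

```bash
cat > p.py <<'E'
from f import *
ax=np.array([.5288,.2223])
def ptr(cam,tag):
    c=read_camera(cam);W=cloud(c);np.savez(tag+".npz",W=W,px=c["pixels"]);hsv=cv2.cvtColor(c["pixels"],cv2.COLOR_RGB2HSV)
    r=np.hypot(W[...,0]-.64,W[...,1]-.225)
    for n,lo,hi in(("ptr",(20,120,80),(35,255,255)),("mark",(45,90,40),(80,255,255))):
        P=W[(cv2.inRange(hsv,lo,hi)>0)&(r<.07)&(W[...,2]>.015)&(W[...,2]<.04)]
        if len(P)<4: print(n,"none",len(P));continue
        q=cv2.minAreaRect(P[:,:2].astype(np.float32)*1000)
        v=P.mean(0)[:2]-ax;print(cam,n,len(P),P.mean(0).round(4),"ang",np.degrees(np.arctan2(v[1],v[0])).round(1),np.round(q[1],1),round(q[2],1))
E
python3 - <<'E'
from p import *
s=sense();print(s['tool_pos'],s['gripper_width'],s['force'])
v=s['tool_pos'][:2]-ax;print(np.hypot(*v),np.degrees(np.arctan2(v[1],v[0])))
ptr('top','t7');ptr('side','s7')
E
```

```text
[0.43923316 0.21869792 0.03919248] 0.026591084672263076 [2.68535344 0.43257996 2.37452387]
0.08963924139308978 -177.69699862045087
top ptr 48 [0.6139 0.2274 0.0273] ang 3.4 [36.2  8.4] 3.4
top mark 21 [0.6492 0.2285 0.0272] ang 3.0 [11.8 14.4] 16.9
side ptr 21 [0.6213 0.2254 0.0283] ang 1.9 [12.2 22.8] 72.4
side mark 14 [0.65   0.2245 0.025 ] ang 1.0 [12.7  8.6] 37.2
```

```bash
python3 - <<'E'
import numpy as np
th=np.radians(110)*np.arange(0,17)/16
P=np.c_[-152*np.cos(th)+5*np.sin(th),-(152*np.sin(th)+5*np.cos(th))]/300
for k in(0,8): print((P[k+1:k+9]-P[k]).round(3).tolist())
E
```

```text
[[0.006, -0.061], [0.018, -0.12], [0.038, -0.177], [0.065, -0.232], [0.098, -0.283], [0.137, -0.33], [0.181, -0.372], [0.23, -0.408]]
[[0.053, -0.03], [0.109, -0.054], [0.167, -0.07], [0.227, -0.08], [0.288, -0.082], [0.349, -0.077], [0.408, -0.065], [0.466, -0.046]]
```

Emit:
{"api": "move_arm", "payload": {"increments": [[[0.006,0,-0.061],0],[[0.018,0,-0.12],0],[[0.038,0,-0.177],0],[[0.065,0,-0.232],0],[[0.098,0,-0.283],0],[[0.137,0,-0.33],0],[[0.181,0,-0.372],0],[[0.23,0,-0.408],0]]}}

```text
clock: 29.42
tool_pos: [0.5038, 0.2228, 0.1581]
tcp_rot: [1.0, 0.029, -0.004, -0.0]
force: [-2.0, 5.5, -7.7]
gripper_width: 0.0263
grasp_force: 59.6
```

```bash
python3 - <<'E'
from h import *
s=sense();print(s['tool_pos'],s['tcp_rot'],s['gripper_width'],s['grasp_force'],s['force'],s['torque'])
E
```

```text
[0.50383427 0.22284116 0.15808183] [ 9.99556937e-01  2.94787331e-02 -4.11461006e-03 -6.94775200e-05] 0.026322326683204646 59.58495318889618 [-2.01677476  5.49889206 -7.73068707] [1.71279921 1.32209481 0.22120837]
```

Emit:
{"api": "move_arm", "payload": {"increments": [[[0.053,0,-0.03],0],[[0.109,0,-0.054],0],[[0.167,0,-0.07],0],[[0.227,0,-0.08],0],[[0.288,0,-0.082],0],[[0.349,0,-0.077],0],[[0.408,0,-0.065],0],[[0.466,0,-0.046],0]]}}

```text
clock: 30.42
tool_pos: [0.6464, 0.2304, 0.1756]
tcp_rot: [1.0, 0.03, -0.0, 0.0]
force: [-2.0, -1.2, 8.5]
gripper_width: 0.0258
grasp_force: 58.3
```

```bash
cat > t.py <<'E'
from p import *
def tilt(tag):
    for cam in("top","side"):
        c,W=snap(cam,tag+cam);px=c["pixels"];hsv=cv2.cvtColor(px,cv2.COLOR_RGB2HSV)
        a=np.radians(3.3);u=np.array([np.cos(a),np.sin(a)])
        d=W[...,:2]-ax;h=d@u-.062;l=d@np.array([-u[1],u[0]]);z=W[...,2]-.048
        k=(cv2.inRange(hsv,(2,120,80),(18,255,255))>0)&(abs(l)<.06)&(z>.07)&(abs(h)<.12)
        if k.sum(): print(cam,"tab",k.sum(),W[k].mean(0).round(4),"h,z",h[k].mean().round(4),z[k].mean().round(4),"th",np.degrees(np.arctan2(z[k].mean(),-h[k].mean())).round(1))
        k=(hsv[...,1]<60)&(abs(l)<.1)&(abs(l)>.045)&(z>.025)&(z<.12)&(h<.1)&(h>-.1)
        if k.sum()>20:
            q=np.polyfit(z[k],h[k],1);print(cam,"lid",k.sum(),"lean past vertical deg",np.degrees(np.arctan(q[0])).round(1),"h at 0",q[1].round(4), "rms",np.std(h[k]-np.polyval(q,z[k])).round(4))
E
python3 - <<'E'
from t import *
s=sense();print(s['tool_pos'],s['grasp_force'],s['force'])
tilt('u8')
E
```

```text
[0.64643951 0.23043522 0.17562862] 58.27758550643921 [-1.96273261 -1.16278046  8.45294099]
top tab 65 [0.6225 0.228  0.2129] h,z 0.0319 0.1649 th 100.9
top lid 419 lean past vertical deg 15.7 h at 0 -0.0017 rms 0.0027
side tab 42 [0.6307 0.2211 0.1975] h,z 0.0397 0.1495 th 104.9
side lid 458 lean past vertical deg 15.1 h at 0 -0.0001 rms 0.0027
```

```bash
python3 - <<'E'
from t import *
c,W=snap('side','u9side');c2,W2=snap('top','u9top')
m=np.hstack([cv2.resize(c["pixels"][90:230,210:350],(400,400)),cv2.resize(c2["pixels"][130:250,195:315],(400,400))])
cv2.imwrite('pics/m9.png',m[...,::-1])
tilt('u10')
E
```

```text
top tab 65 [0.6243 0.2273 0.2153] h,z 0.0336 0.1673 th 101.4
top lid 401 lean past vertical deg 16.2 h at 0 -0.002 rms 0.0028
side tab 39 [0.63   0.2224 0.1978] h,z 0.039 0.1498 th 104.6
side lid 452 lean past vertical deg 14.2 h at 0 0.0004 rms 0.0027
```

View pics/m9.png

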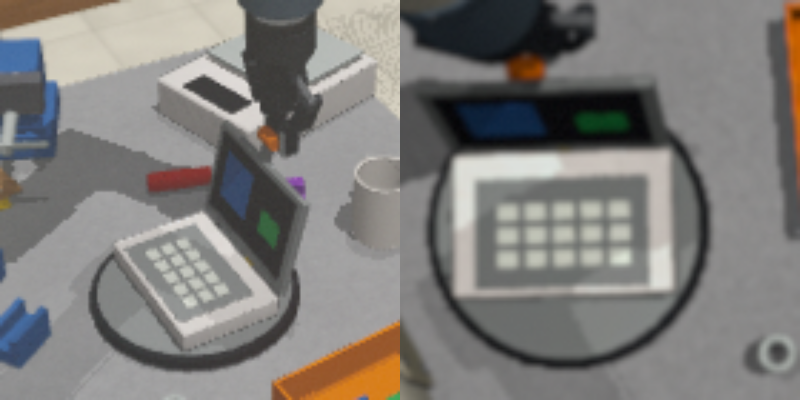

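```bash
cat >> t.py <<'E'
def face(tag):
    a=np.radians(3.3);u=np.array([np.cos(a),np.sin(a)])
    for cam in("top","side"):
        t=np.load(tag+cam+".npz");W=t["W"];d=W[...,:2]-ax;h=d@u-.062;l=d@np.array([-u[1],u[0]]);z=W[...,2]-.048
        k=(abs(l)<.085)&(z>.02)&(z<.1)&(h<.08)&(h>-.04)
        H,Z,L=h[k],z[k],l[k];m=np.ones(len(H),bool)
        for _ in range(8):
            q=np.linalg.lstsq(np.c_[Z,L,np.ones(len(H))][m],H[m],rcond=None)[0];e=H-np.c_[Z,L,np.ones(len(H))]@q;m=abs(e)<.004
        print(cam,len(H),m.sum(),"open",(90+np.degrees(np.arctan(q[0]))).round(1),"yaw",np.degrees(np.arctan(q[1])).round(1),"h0",q[2].round(4),e[m].std().round(4))
E
python3 -c "
from t import *
face('u10');face('u9')"
```

```text
top 764 764 open 103.9 yaw 0.9 h0 0.0002 0.001
side 648 642 open 103.6 yaw 0.9 h0 0.0005 0.0015
top 760 760 open 103.9 yaw 0.9 h0 0.0003 0.001
side 655 650 open 104.2 yaw 0.9 h0 0.0002 0.0015
```

Emit:
{"api": "move_arm", "payload": {"increments": [[[0.013,0,0.004],0],[[0.026,0,0.008],0],[[0.039,0,0.012],0],[[0.052,0,0.016],0],[[0.052,0,0.016],0],[[0.052,0,0.016],0]]}}

```text
clock: 31.48
tool_pos: [0.6615, 0.2313, 0.1697]
tcp_rot: [1.0, 0.03, -0.0, 0.0]
force: [-0.4, -2.0, 4.1]
gripper_width: 0.0258
grasp_force: 58.5
```

```bash
python3 -c "
from t import *
s=sense();print(s['tool_pos'],s['force'])
tilt('u11');face('u11')"
```

```text
[0.66152924 0.23128369 0.16965879] [-0.36041306 -2.01114164  4.11547263]
top tab 62 [0.6426 0.227  0.2005] h,z 0.0519 0.1525 th 108.8
top lid 501 lean past vertical deg 21.0 h at 0 -0.0009 rms 0.0026
side tab 45 [0.6436 0.2227 0.1928] h,z 0.0526 0.1448 th 110.0
side lid 490 lean past vertical deg 20.2 h at 0 0.0 rms 0.0029
top 959 959 open 109.4 yaw 0.7 h0 0.0002 0.0012
side 735 715 open 109.4 yaw 0.7 h0 0.0001 0.0016
```

109.4°, which is within tolerance. Release and back off upward.

Emit:
{"api": "move_arm", "payload": {"increments": [[[0,0,0],0],[[0,0,0],0],[[0,0,0],0],[[0,0,-0.08],0],[[0,0,-0.16],0],[[0,0,-0.25],0],[[0,0,-0.35],0],[[0,0,-0.35],0]], "gripper": 0.6}}

```text
clock: 32.58
tool_pos: [0.6629, 0.2319, 0.2779]
tcp_rot: [1.0, 0.03, 0.003, -0.001]
force: [-0.4, -0.4, -1.2]
gripper_width: 0.0511
grasp_force: 0.0
```

Emit:
{"api": "move_arm", "payload": {"increments": [[[-0.7,-0.3,0],0],[[-0.7,-0.3,0],0],[[-0.7,-0.3,0],0],[[-0.7,-0.3,0],0],[[-0.7,-0.3,0],0],[[-0.7,-0.3,0],0],[[-0.7,-0.3,0],0],[[-0.7,-0.3,0],0]]}}

```text
clock: 33.58
tool_pos: [0.4475, 0.3084, 0.2742]
tcp_rot: [1.0, 0.03, -0.0, 0.0]
force: [0.5, 0.3, 0.4]
gripper_width: 0.0505
grasp_force: 0.0
```

```bash
python3 -c "
from t import *
s=sense();print(s['tool_pos'],s['clock'])
tilt('u12');face('u12');ptr('top','t12');ptr('side','s12')
look('top12');look('side12','side')
c=read_camera('side');cv2.imwrite('pics/fin.png',c['pixels'][...,::-1])"
```

```text
[0.44747441 0.30838024 0.27420753] 33.575
top tab 73 [0.6446 0.2277 0.1959] h,z 0.0539 0.1479 th 110.0
top lid 520 lean past vertical deg 21.1 h at 0 -0.0011 rms 0.0025
side tab 46 [0.6443 0.2221 0.1931] h,z 0.0533 0.1451 th 110.2
side lid 495 lean past vertical deg 20.3 h at 0 -0.0002 rms 0.0029
top 963 962 open 109.3 yaw 0.6 h0 0.0004 0.0012
side 724 706 open 109.2 yaw 0.6 h0 0.0004 0.0016
ptr none 0
mark none 0
ptr none 1
mark none 0
clamp 214 [ 0.447  -0.267   0.0212] [ 449.9 -276. ] [43.9 61.7] 80.8
clamp hi 71 [ 0.4532 -0.2672  0.0333] [ 454.3 -269.9] [17.6 39.4] 80.4
step 105 [ 0.658  -0.0456  0.021 ] [657.2 -45.3] [37.  23.2] 10.4
chan 117 [ 0.5876 -0.0514  0.0255] [587.4 -51.4] [40.  23.4] 0.5
pointer none
mark none
tab none
stub 31 [ 0.448  -0.2684  0.2154] [ 448. -269.] [ 9.8 13. ] 1.7
clamp 369 [ 0.4467 -0.2793  0.0229] [ 452.3 -269. ] [52.9 59.5] 79.8
clamp hi 155 [ 0.4522 -0.2778  0.0332] [ 453.7 -276.3] [26.2 40.6] 77.4
step 112 [ 0.6585 -0.0518  0.0193] [657.5 -49.4] [42.2 27.5] 2.6
chan 148 [ 0.5885 -0.0563  0.0255] [590.6 -54.2] [44.3 32.1] 7.3
pointer none
mark none
tab none
stub 75 [ 0.4458 -0.2762  0.2087] [ 446.6 -274.5] [14.9 14.2] 58.5
```

View pics/fin.png

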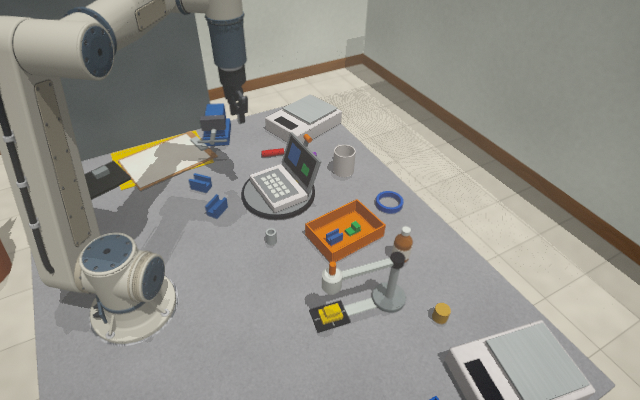

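View pics/top12.png

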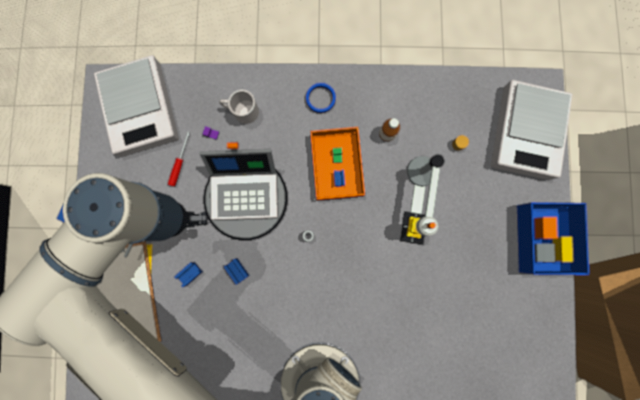

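The pictures show the clamp square on the pad at (414,228) with the lens over it, the prints in the tray at (337,165), the screen open at 109.3° and the bystanders in place.

```bash
python3 -c "
from h import *
print(job_done())"
```

```text
the job is handed in; nothing more can be done
None
```

I handed the job in at about 34 s on the robot's clock, with every step done in the required order, though `job_done()` returned no verdict. The blue channel and green step, the only leftovers I saw, are in the tray. The clamp stands square on the pad with the lens over it. The screen is at about 109° and the pointer was within about 1° of the mark when last visible, before the raise. The bystanders look undisturbed in the final pictures.

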